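# Nest the sample pans with their handles fanned

## Robot

A 6-joint arm with a two-finger parallel gripper is mounted at the origin on the work surface. World frame = base frame: x ahead of the robot, y to its left, z up, the work surface at z = 0. Lengths are in m, angles in rad, forces in N, time in s.
With the tool pointing down it reaches from about 0.35 to 0.975 m from the base axis. Payload 4.9 kg.
Tool frame: the origin (TCP) lies midway between the tips of the shut fingers; the grasp point (between the pads) lies 19 mm behind it; z points along the fingers, y is the direction in which the jaws open and shut (so a half turn about z gives the same grasp; the last joint's range is limited). The gripper opens to 85 mm and grips with 20 to 120 N. Pads are 22 mm wide; open, the fingers measure 114 mm over their backs; the gripper's body (76 mm by 85 mm) begins 54 mm behind the grasp point. The pads swing forward as they close: fully open they stand 13 mm farther back than shut.
Start: joints at [-1.456, 0.053, 1.613, -0, 1.476, -0.119], TCP at [0.145, -0.608, 0.231] pointing down, gripper open.
Joint ranges: [-3.01, 3.01], [-1.01, 2.22], [0.06, 2.58], [-1.02, 4.17], [0.09, 2.62], [-3.14, 3.14]. Speed limits (rad/s): [2.57, 2.57, 3.14, 3.14, 3.14, 3.14].

## Interface

Orientations are given as a unit quaternion [w, x, y, z].
In Python, from plant import state, grab_frame, camera_info, job_done, cut_out gives the robot as it stands.
- The arm moves only by the tool step_arm, never from a script. Its argument "moves" is a list of rows, each a list of 7 numbers: the shift along the tool's x, y, z in m, then the turn, a rotation vector about the tool's x, y, z in rad, then the finger opening in m, from 0 to 0.0854. A call has 1 to 8 rows; each row shifts and turns the commanded pose from where the row before left it, along the tool's axes as they then stand; what a row does not reach is not made up. A row lasts 1/10 s, in which the tool goes at most 50 mm and 8.59 degrees, less where a joint would pass 70% of its speed; a pose out of reach is approached as far as the arm can. A call is refused whole if a number of a shift passes 0.05 or a number of a turn 0.15, either way. A call with a gripper value outside its range is refused whole. The fingers move at their own pace and stop on an object; the grip force is fixed at half the most. Time passes only in rows, so rows that do not move let the fingers close. It gives the time, the measured TCP pose, the force and the opening at its end, in the units of the state.
- state(): the state, without advancing time (a new reading comes with each control period).
- grab_frame(name): name is "scene" or "top" or "wrist"; returns (picture, depth): 480x640x3 uint8, red, green, blue; 480x640 float32, m along the optical axis (not along the pixel's ray), 0 where there is no reading.
- camera_info(name): a dict with "intrinsics" (3x3 intrinsics, pixels), "world_from_camera" (4x4, takes a point from camera to world coordinates). Camera axes: x right, y down, z forward; pixel columns grow to the right and rows downward; lengths in m; the calibration is good to about 2 mm. A picture is of the moment at which its call begins: read the wrist's pose just before it. camera_info takes no time and is no camera call; for the wrist camera it gives the pose at the moment of the call.
- job_done(): hands the job in, once; it reports no verdict.
Trained networks look in the newest picture that a camera, given by its name, has taken for a name from the list of things; names that differ only in an ending like _2 or _b are one class to them, and where a whole thing is asked for, a point or a joint stands for the part that bears it (a point fixed in the world has none). Each returns a list of dicts, best first, with "conf" (0 to 1); they miss things now and then, are a little off and sometimes report something else, mostly with a low value. They report only what shows in the picture. A call takes as long as a camera call. They do not tell look-alikes from the thing itself.
- cut_out(camera, query): "mask" (480x640 bool, what is visible of it) and "point" ([column, row] in pixels, amid what is visible of it).
The state is a dict: "time": time; "joint_pos": joint angles; "joint_vel": joint speeds; "joint_efforts": joint torques, N m; "tool_pos": TCP position; "tool_rot": TCP orientation; "contact_force": force on the tool from outside, world axes, zero at the start; "ft_torque": the same for the moment, N m; "gripper_width": opening from 0.0 (shut) to 1.0 (fully open).
Only numpy, scipy, OpenCV 4.12 (cv2) and the standard library are available. Lean on these libraries where they do the work, as an engineer would, in place of code of your own. Each camera call takes 0.05 s, during which the arm holds its last target.

## Task

Nest the three steel sample pans: take the small pan out of the big one and stand it on the round cork mat, stand the middle pan on the floor of the big pan, then pick the small one up again and stand it on the floor of the middle pan. Fan the handles like an open hand, each turned about 45 degrees from the handle of the pan beneath it and both turned the same way round. Put the pans down gently rather than dropping them, leave the big pan where it stands (a little nudge is all right) and do not push or knock over the other things on the bench.

Things in the scene. Friction and masses are not known exactly. Their poses are not given: they have to be found in the camera images.
- big_pan: Big pan, standing on the bench; starts with the small pan in it. Steel, wall 3 mm, floor 4 mm. Origin: centre of underside; z up; +x points along its handle. Outside diameter 146 mm (142 at the foot), rim 40 mm high. Handle: a rod rising from the wall to a level black grip, 14 mm wide, 12 high, from 88 to 160 mm from the axis. About 0.8 kg.
- mid_pan: Middle pan, standing empty to the left or right of the big pan. Steel, wall 3 mm, floor 4 mm. Origin: centre of underside; z up; +x points along its handle. Outside diameter 96 mm (92 at the foot), rim 60 mm high. Level black grip, 14 mm wide, 12 high, from 80 to 142 mm from the axis. About 0.17 kg. Lift it by the handle. Nested, its underside is 4 mm above the big pan's.
- small_pan: Small pan; starts centred in the big pan, its underside 4 mm above the big pan's, its body free to be gripped across. Steel, wall 3 mm, floor 4 mm. Origin: centre of underside; z up; +x points along its handle. Outside diameter 64 mm (60 at the foot), rim 58 mm high. Level black grip, 14 mm wide, 12 high, from 62 to 125 mm from the axis. About 0.10 kg.
- mat: Round cork mat, 140 mm diameter, 6 mm thick, fixed to the bench on the side of the big pan where the middle pan is not. Origin: centre of its underside.
- big_pan_grip (a point): Middle of the big pan's black grip, 124 mm from the pan's axis, 80 mm above its underside (centre line). All three grips are level with each other when the pans are nested, so they clash if one lies over another.
- mid_pan_grip (a point): Middle of the middle pan's black grip, 111 mm from the pan's axis, 76 mm above its underside (centre line).
- small_pan_grip (a point): Middle of the small pan's black grip, 93.5 mm from the pan's axis, 72 mm above its underside (centre line). At the start it lies 12 to 16 degrees beside the big pan's handle, with no room there for a finger. Nested in the middle pan the small pan has 13 mm around it, too little for a finger, but its grip is free.
- flask: Bystander: empty conical glass flask, 82 mm diameter, 134 mm high, beyond the big pan. Origin: centre of underside.
- jar: Bystander: lidded jar, 60 mm diameter, 75 mm high, beyond and left of the big pan. Origin: centre of underside.
- beaker: Bystander: empty glass beaker, 64 mm diameter, 80 mm high, beyond and right of the big pan. Origin: centre of underside.
- bottle: Bystander: amber bottle, 66 mm diameter, 150 mm high, beyond and right. Origin: centre of underside.
- pot: Bystander: small white plastic pot, 44 mm diameter, 42 mm high, near left. Origin: centre of underside.
- spatula: Bystander: spatula, 170 mm long, about 20 mm high, lying near the robot on its right. Origin on its underside, x along it.
Mind the look-alikes: they are no part of the job. What is shaped like the small_pan but pink or yellow is not meant.

How it is judged:
By the outcome, as a careful person would: the job done as asked, in the order asked, and still so for the second after the job is handed in, with the robot touching nothing.
It also fails if it takes over 72 s, if anything falls off the work surface, if the arm or the gripper's body presses on something with over 40 N, if the wrist force passes 120 N, or if a joint passes its speed limit or range.

## Working session

There is one attempt and no reset: what is moved stays moved. The work goes in short steps, Python scripts to look and compute and a tool call to move; the robot and the scene stay as the last step left them, time stands still between calls to the robot, and variables do not carry over. Pictures are saved under pics/ and viewed, and the job is handed in when it is done.

Besides the shell and the picture viewer there is one more tool, called after "Request:" as name(argument=value, ...) on one line, values as JSON. step_arm: Moves the arm, as the interface text tells. Its arguments: {"type":"object","properties":{"moves":{"type":"array"}},"required":["moves"]}

```bash
ls; mkdir -p pics; python3 - <<'E'
from plant import *
import cv2
s=state();print(s)
for n in("scene","top"):
    p,d=grab_frame(n);cv2.imwrite(f"pics/{n}0.png",p[:,:,::-1])
    c=camera_info(n);print(n,c["intrinsics"],c["world_from_camera"])
E
```

```text
pics
{'time': 0.0, 'joint_pos': array([-1.45602543e+00,  5.34111704e-02,  1.61430467e+00, -2.43277863e-05,
        1.47601779e+00, -1.19017357e-01]), 'joint_vel': array([ 6.92872439e-05,  8.18160239e-05, -3.92172309e-04,  5.30482520e-04,
        1.24537958e-04,  1.24814938e-03]), 'joint_efforts': array([ 7.82705174e-04, -3.93674362e+01, -3.70178747e+01, -3.64551738e-05,
        7.02892430e-03, -1.52738801e-05]), 'tool_pos': array([ 0.14470035, -0.60736723,  0.23002299]), 'tool_rot': array([-1.07051006e-03,  9.93174953e-01,  1.16629186e-01, -9.83514512e-06]), 'contact_force': array([-0.53683086,  0.14947713,  1.0684647 ]), 'ft_torque': array([0.05481004, 0.01544353, 0.00692659]), 'gripper_width': 1.0000908839503773}
scene [[465.24710228   0.         314.71857929]
 [  0.         465.24710228 235.41614723]
 [  0.           0.           1.        ]] [[ 0.29921789  0.47277732 -0.82882463  1.29831011]
 [ 0.95380836 -0.1725946   0.24588761 -0.30895361]
 [-0.02680057 -0.86411383 -0.50258235  0.58726205]
 [ 0.          0.          0.          1.        ]]
top [[550.79783555   0.         317.34180292]
 [  0.         550.79783555 246.78131003]
 [  0.           0.           1.        ]] [[-0.02748192 -0.99543314  0.09142     0.39163726]
 [-0.99960747  0.02686811 -0.00793839 -0.07497201]
 [ 0.00544585 -0.09160228 -0.99578078  1.28378065]
 [ 0.          0.          0.          1.        ]]
```

View pics/top0.png

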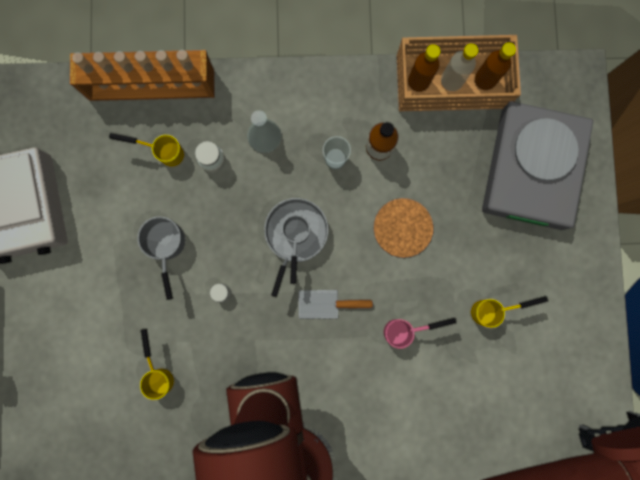

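View pics/scene0.png

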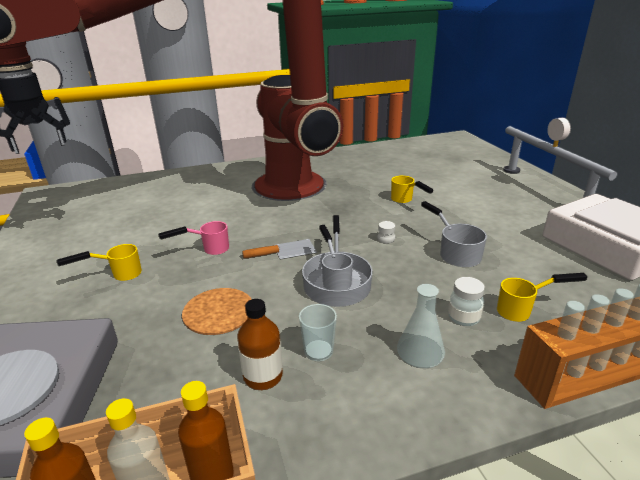

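The top view shows, in pixels:
- Big pan at (297,230), with the small pan inside it at (296,230).
- Middle pan on the left at (160,238), handle toward the robot.
- Mat on the right at (404,228).
- Big grip at (279,281) and small grip at (294,270).
- Pink and yellow look-alikes elsewhere on the bench.

Next I measure positions.

```bash
cat > h.py <<'E'
from plant import *
import numpy as np, cv2
from scipy.optimize import least_squares
def cloud(n,d):
    c=camera_info(n);K=np.array(c["intrinsics"]);T=np.array(c["world_from_camera"])
    v,u=np.mgrid[0:480,0:640]
    P=np.stack([(u-K[0,2])/K[0,0]*d,(v-K[1,2])/K[1,1]*d,d,np.ones_like(d)],-1)@T.T
    P=P[...,:3].copy();P[d<=0]=np.nan
    return P
def circ(xy,r=None):
    if r is None:
        f=lambda p:np.hypot(xy[:,0]-p[0],xy[:,1]-p[1])-p[2]
        x0=[*np.median(xy,0),.05]
    else:
        f=lambda p:np.hypot(xy[:,0]-p[0],xy[:,1]-p[1])-r
        x0=[*xy.mean(0)]
    s=least_squares(f,x0,loss='soft_l1',f_scale=.001);return s.x,np.sqrt(np.mean(s.fun**2))
E
python3 - <<'E'
from h import *
p,d=grab_frame("top");P=cloud("top",d);np.save("P.npy",P)
for q in["big_pan","mid_pan","small_pan","mat","big_pan_grip","mid_pan_grip","small_pan_grip","flask","jar","beaker","bottle","pot","spatula"]:
    for r in cut_out("top",q)[:3]:
        m=r["mask"];X=P[m];X=X[~np.isnan(X[:,0])]
        if len(X)==0: print(q,"no");continue
        print(q,round(r["conf"],2),np.round(r["point"]),m.sum(),"med",np.median(X,0).round(3),"zrange",np.percentile(X[:,2],[2,98]).round(3),"x",np.percentile(X[:,0],[1,99]).round(3),"y",np.percentile(X[:,1],[1,99]).round(3))
        np.save(f"m_{q}_{np.round(r['point'])[0]:.0f}.npy",m)
print(state()["time"])
E
ls *.npy
```

```text
big_pan 0.77 [284. 237.] 2657 med [ 0.545 -0.026  0.005] zrange [-0.001  0.086] x [0.406 0.617] y [-0.106  0.031]
mid_pan 0.6 [161. 241.] 1864 med [0.533 0.272 0.008] zrange [-0.002  0.083] x [0.405 0.581] y [0.223 0.314]
small_pan 0.9 [295. 233.] 828 med [ 0.542 -0.034  0.015] zrange [0.003 0.084] x [0.428 0.576] y [-0.065 -0.008]
small_pan 0.86 [152. 380.] 1048 med [0.217 0.289 0.035] zrange [-0.     0.079] x [0.183 0.332] y [0.249 0.31 ]
small_pan 0.81 [401. 329.] 964 med [ 0.316 -0.276  0.025] zrange [-0.003  0.079] x [0.279 0.339] y [-0.38 -0.23]
big_pan_grip 0.81 [285. 239.] 2510 med [ 0.547 -0.03   0.005] zrange [-0.001  0.086] x [0.408 0.617] y [-0.104  0.031]
big_pan_grip 0.33 [221. 293.] 275 med [0.41  0.136 0.041] zrange [0.012 0.046] x [0.392 0.428] y [0.12  0.157]
mid_pan_grip 0.76 [162. 239.] 1854 med [0.533 0.27  0.009] zrange [-0.001  0.083] x [0.403 0.581] y [0.223 0.314]
mid_pan_grip 0.4 [292. 231.] 924 med [ 0.54  -0.034  0.018] zrange [0.001 0.084] x [0.424 0.578] y [-0.066 -0.009]
small_pan_grip 0.98 [152. 381.] 1115 med [0.219 0.289 0.036] zrange [-0.001  0.079]
[... 707 characters left out ...]
.79 [380. 139.] 955 med [ 0.73  -0.232  0.101] zrange [0.01  0.152] x [0.711 0.768] y [-0.267 -0.205]
pot 0.68 [220. 293.] 300 med [0.41  0.136 0.041] zrange [0.009 0.046] x [0.392 0.431] y [0.119 0.157]
spatula 0.63 [322. 303.] 1376 med [ 0.377 -0.095  0.003] zrange [-0.003  0.021] x [0.346 0.409] y [-0.2   -0.039]
0.8
P.npy
m_beaker_337.npy
m_big_pan_284.npy
m_big_pan_grip_221.npy
m_big_pan_grip_285.npy
m_bottle_380.npy
m_flask_263.npy
m_jar_208.npy
m_jar_334.npy
m_mid_pan_161.npy
m_mid_pan_grip_162.npy
m_mid_pan_grip_292.npy
m_pot_220.npy
m_small_pan_152.npy
m_small_pan_295.npy
m_small_pan_401.npy
m_small_pan_grip_152.npy
m_small_pan_grip_167.npy
m_small_pan_grip_493.npy
m_spatula_322.npy
```

```bash
python3 - <<'E'
import cv2
p=cv2.imread("pics/top0.png")[180:330,110:460]
cv2.imwrite("pics/c.png",cv2.resize(p,(800,343),interpolation=cv2.INTER_CUBIC))
E
```

```text
(no output)
```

View pics/c.png

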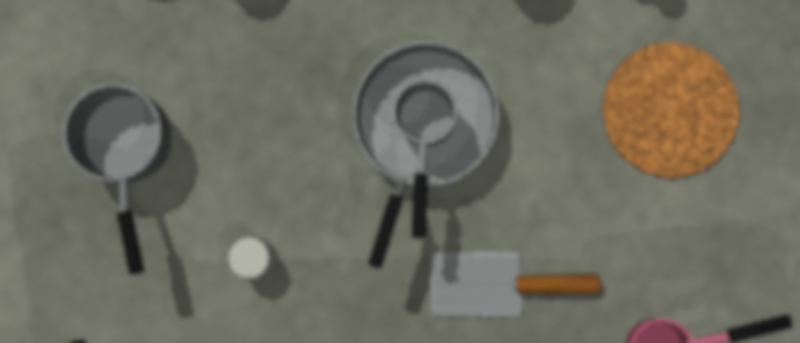

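```bash
cat > meas.py <<'E'
from h import *
def grip(P,m,zlo,zhi,c,rlo,rhi):
    X=P[m];r=np.hypot(*(X[:,:2]-c).T)
    X=X[(X[:,2]>zlo)&(X[:,2]<zhi)&(r>rlo)&(r<rhi)]
    mu=X[:,:2].mean(0);u,s,v=np.linalg.svd(X[:,:2]-mu)
    dr=v[0]*np.sign(v[0]@(mu-c))
    return mu,X[:,2].mean(),np.degrees(np.arctan2(dr[1],dr[0])),np.degrees(np.arctan2(*(mu-c)[::-1])),np.linalg.norm(mu-c),len(X)
E
python3 - <<'E'
from meas import *
P=np.load("P.npy");g=lambda s:np.load(f"m_{s}.npy")
def rim(m,zlo,zhi,R,c0,tol):
    X=P[m];X=X[(X[:,2]>zlo)&(X[:,2]<zhi)];r=np.hypot(*(X[:,:2]-c0).T);X=X[abs(r-R)<tol]
    print(len(X),circ(X[:,:2]),circ(X[:,:2],R),X[:,2].mean());return circ(X[:,:2],R)[0]
dil=lambda m:cv2.dilate(m.astype(np.uint8),np.ones((5,5)))>0
b=dil(g("big_pan_284"));mi=dil(g("mid_pan_161"));s=dil(g("small_pan_295"))
cb=rim(b,.036,.046,.0715,[.545,-.035],.012)
cs=rim(s,.055,.068,.0305,[.545,-.035],.012)
cm=rim(mi,.052,.066,.0465,[.533,.27],.012)
print("small",grip(P,s,.07,.09,cs,.06,.13))
bb=b&~s
print("big",grip(P,b&~g("small_pan_295"),.07,.1,cb,.09,.17))
print("mid",grip(P,mi,.066,.095,cm,.079,.15))
p=cv2.imread("pics/top0.png");h=cv2.cvtColor(p,cv2.COLOR_BGR2HSV)
mm=(h[...,1]>110)&(h[...,0]<20);mm[:190]=0;mm[265:]=0;mm[:,:365]=0;mm[:,440:]=0
X=P[mm];print("mat",np.nanmean(X,0),np.nanmax(X,0)-np.nanmin(X,0),mm.sum())
# bench z
print(np.nanmedian(P[240:260,440:470,2]))
E
```

```text
240 (array([ 0.54795461, -0.03740738,  0.07087788]), np.float64(0.0009599571784591241)) (array([ 0.54788096, -0.03739308]), np.float64(0.0011427841663139782)) 0.039717756054410816
148 (array([ 0.54694203, -0.03712858,  0.03043403]), np.float64(0.0032658216675711233)) (array([ 0.54692931, -0.03712809]), np.float64(0.003249040620438176)) 0.06092552736166297
263 (array([0.53508507, 0.26822356, 0.04631308]), np.float64(0.002429735594155289)) (array([0.53507479, 0.26820661]), np.float64(0.0024050424944087774)) 0.05814653774601337
small (array([ 0.45395808, -0.03081692]), np.float64(0.08073920280372038), np.float64(176.23689108107837), np.float64(176.11654652270497), np.float64(0.0931851994181404), 186)
big (array([0.42990679, 0.0025028 ]), np.float64(0.08442895609794765), np.float64(161.19608668966316), np.float64(161.31576461574628), np.float64(0.12453749237306196), 212)
mid (array([0.42666359, 0.24536072]), np.float64(0.08059633147554573), np.float64(-168.0303595070264), np.float64(-168.0999647186444), np.float64(0.11079224483642), 199)
mat [ 0.54895303 -0.28692074  0.00511653] [0.13898173 0.13744036 0.01742224] 2735
-0.0010465245273427737
```

```bash
cat > to.py <<'E'
import sys
from h import *
from scipy.spatial.transform import Rotation as R
def to(x,y,z,yaw):
    s=state();q=s["tool_rot"];r=R.from_quat([q[1],q[2],q[3],q[0]])
    M=r.as_matrix();yw=np.degrees(np.arctan2(M[1,0],M[0,0]))
    cy,sy=np.cos(np.radians(yaw)),np.sin(np.radians(yaw))
    G=np.array([[cy,sy,0],[sy,-cy,0],[0,0,-1.]])
    dp=np.array([x,y,z])-s["tool_pos"]
    print("t",s["time"],"pos",s["tool_pos"].round(4),"yaw",yw.round(2),"F",s["contact_force"].round(1),"w",s["gripper_width"])
    print("turn-in-tool",(r.inv()*R.from_matrix(G)).as_rotvec().round(4),"shift now axes",(M.T@dp).round(4),"shift after turn",(G.T@dp).round(4),"dist",np.linalg.norm(dp).round(3))
if __name__=="__main__": to(*map(float,sys.argv[1:5]))
E
python3 to.py .547 -.0373 .2 -3.8
```

```text
t 0.8 pos [ 0.1448 -0.608   0.2313] yaw 13.39 F [ 0.  -0.2  0.6] w 1.001993897972643
turn-in-tool [0.     0.     0.3001] shift now axes [ 0.5235 -0.462   0.0313] shift after turn [ 0.3635 -0.5961  0.0313] dist 0.699
```

Request:
step_arm(moves=[[0,0,0,0,0,0.1,0.0854],[0,0,0,0,0,0.1,0.0854],[0,0,0,0,0,0.1,0.0854],[0.022,-0.036,0,0,0,0,0.0854],[0.022,-0.036,0,0,0,0,0.0854],[0.022,-0.036,0,0,0,0,0.0854],[0.022,-0.036,0,0,0,0,0.0854],[0.022,-0.036,0,0,0,0,0.0854]])

```text
time: 1.6
tool_pos: [0.2672, -0.4343, 0.2314]
tool_rot: [0.0, 0.999, -0.033, 0.0]
contact_force: [0.5, -1.1, 0.1]
gripper_width: 1.003
```

Request:
step_arm(moves=[[0.022,-0.036,0,0,0,0,0.0854],[0.022,-0.036,0,0,0,0,0.0854],[0.022,-0.036,0,0,0,0,0.0854],[0.022,-0.036,0,0,0,0,0.0854],[0.022,-0.036,0,0,0,0,0.0854],[0.022,-0.036,0,0,0,0,0.0854],[0.022,-0.036,0,0,0,0,0.0854],[0.022,-0.036,0,0,0,0,0.0854]])

```text
time: 2.4
tool_pos: [0.4619, -0.1584, 0.2317]
tool_rot: [0.0, 0.999, -0.033, 0.0]
contact_force: [0.8, 0.1, -0.2]
gripper_width: 1.002
```

```bash
python3 to.py .547 -.0373 .2 -3.8
```

```text
t 2.4 pos [ 0.4619 -0.1584  0.2317] yaw -3.79 F [ 0.8  0.1 -0.2] w 1.002305541164016
turn-in-tool [ 0.0005 -0.0009  0.0001] shift now axes [ 0.0768 -0.1264  0.0317] shift after turn [ 0.0769 -0.1264  0.0317] dist 0.151
```

Request:
step_arm(moves=[[0.022,-0.036,0,0,0,0,0.0854],[0.022,-0.036,0,0,0,0,0.0854],[0.022,-0.036,0,0,0,0,0.0854],[0.011,-0.019,0,0,0,0,0.0854],[0,0,0,0,0,0,0.0854],[0,0,0,0,0,0,0.0854]])

```text
time: 3.0
tool_pos: [0.5463, -0.0382, 0.2312]
tool_rot: [0.0, 0.999, -0.033, -0.0]
contact_force: [-0.9, 0.1, -0.3]
gripper_width: 0.998
```

```bash
python3 to.py .547 -.0373 .2 -3.8; python3 - <<'E'
from h import *
c=camera_info("wrist");print(np.round(c["world_from_camera"],3),np.round(c["intrinsics"],1))
p,d=grab_frame("wrist");P=cloud("wrist",d);np.save("Pw.npy",P)
cv2.imwrite("pics/w1.png",p[:,:,::-1])
for q in["big_pan","small_pan"]:
    for r in cut_out("wrist",q)[:1]: print(q,r["conf"],r["point"]);np.save(f"w_{q}.npy",r["mask"])
E
```

```text
t 3.0 pos [ 0.5463 -0.0382  0.2312] yaw -3.74 F [-0.9  0.1 -0.3] w 0.998343840659412
turn-in-tool [0.0004 0.0005 0.0011] shift now axes [ 0.0007 -0.001   0.0312] shift after turn [ 0.0007 -0.001   0.0312] dist 0.031
[[-0.065 -0.944 -0.323  0.63 ]
 [-0.998  0.061  0.022 -0.043]
 [-0.001  0.323 -0.946  0.374]
 [ 0.     0.     0.     1.   ]] [[392.3   0.  321.4]
 [  0.  392.3 231.9]
 [  0.    0.    1. ]]
big_pan 0.81 [288.1, 176.5]
small_pan 0.73 [321.0, 211.5]
```

View pics/w1.png

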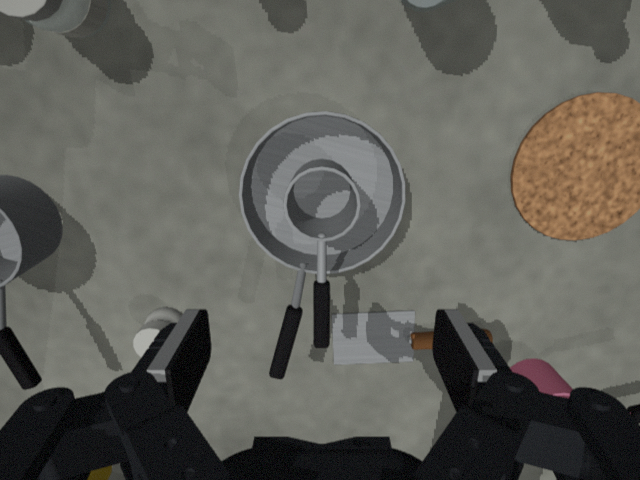

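The wrist view shows the big pan around (322,193), the small pan at (322,202) and both handles pointing down the image, plus the mat at right. Next I measure from this view.

```bash
cat >> meas.py <<'E'
def rim(P,zlo,zhi,R,c0,tol):
    X=P.reshape(-1,3);r=np.hypot(*(X[:,:2]-c0).T)
    X=X[(X[:,2]>zlo)&(X[:,2]<zhi)&(abs(r-R)<tol)]
    a,e=circ(X[:,:2]);b,e2=circ(X[:,:2],R)
    print(len(X),"free",a.round(4),round(e,4),"fixed",b.round(4),round(e2,4),"z",X[:,2].mean().round(4));return b
def gripxy(P,c,ang,zlo,zhi,rlo,rhi,dang=7):
    X=P.reshape(-1,3);D=X[:,:2]-c;r=np.hypot(*D.T);a=np.degrees(np.arctan2(D[:,1],D[:,0]))
    da=(a-ang+180)%360-180
    X=X[(X[:,2]>zlo)&(X[:,2]<zhi)&(r>rlo)&(r<rhi)&(abs(da)<dang)]
    mu=X[:,:2].mean(0);u,s,v=np.linalg.svd(X[:,:2]-mu,full_matrices=False);dr=v[0]*np.sign(v[0]@(mu-c))
    print("grip mean",mu.round(4),"z",X[:,2].mean().round(4),"axis",np.degrees(np.arctan2(*dr[::-1])).round(1),"from c",np.degrees(np.arctan2(*(mu-c)[::-1])).round(1),"r",np.linalg.norm(mu-c).round(4),len(X))
E
python3 - <<'E'
from meas import *
P=np.load("Pw.npy")
cb=rim(P,.036,.046,.0715,[.547,-.037],.008)
cs=rim(P,.057,.067,.0305,[.547,-.037],.008)
cm=None
gripxy(P,cs,176,.072,.092,.064,.125)
gripxy(P,cb,161.3,.072,.095,.09,.16)
E
```

```text
2081 free [ 0.5475 -0.0387  0.0707] 0.001 fixed [ 0.5474 -0.0388] 0.0012 z 0.0393
1087 free [ 0.5471 -0.0384  0.0301] 0.0018 fixed [ 0.5471 -0.0384] 0.0018 z 0.0611
grip mean [ 0.4547 -0.032 ] z 0.0811 axis 176.4 from c 176.1 r 0.0926 1040
grip mean [0.4313 0.0012] z 0.0851 axis 161.2 from c 161.0 r 0.1228 1120
```

Request:
step_arm(moves=[[0.0005,0,0.035,0,0,0,0.0854],[0,0,0.035,0,0,0,0.0854],[0,0,0.035,0,0,0,0.0854],[0,0,0.03,0,0,0,0.0854],[0,0,0.025,0,0,0,0.0854],[0,0,0.02,0,0,0,0.0854],[0,0,0.02,0,0,0,0.0854],[0,0,0.01,0,0,0,0.0854]])

```text
time: 3.95
tool_pos: [0.5452, -0.0391, 0.0194]
tool_rot: [-0.0, 0.999, -0.034, -0.001]
contact_force: [-0.2, -0.1, -0.3]
gripper_width: 1.001
```

Request:
step_arm(moves=[[0,0,0,0,0,0,0.075],[0,0,0,0,0,0,0.066],[0,0,0,0,0,0,0.06],[0,0,0,0,0,0,0.05],[0,0,0,0,0,0,0.04],[0,0,0,0,0,0,0.03]])

```text
time: 4.55
tool_pos: [0.5484, -0.0387, 0.0229]
tool_rot: [0.0, 0.999, -0.033, 0.002]
contact_force: [1.1, -0.2, 5.7]
gripper_width: 0.736
```

```bash
python3 to.py .547 -.038 .02 -3.8;  python3 - <<'E'
from h import *
p,d=grab_frame("wrist")
cv2.imwrite("pics/w2.png",p[:,:,::-1])
E
```

```text
t 4.55 pos [ 0.5484 -0.0387  0.0229] yaw -3.79 F [ 1.1 -0.2  5.7] w 0.7362396373957599
turn-in-tool [ 0.0007 -0.0034  0.0002] shift now axes [-0.0014 -0.0006  0.0029] shift after turn [-0.0014 -0.0006  0.0029] dist 0.003
```

View pics/w2.png

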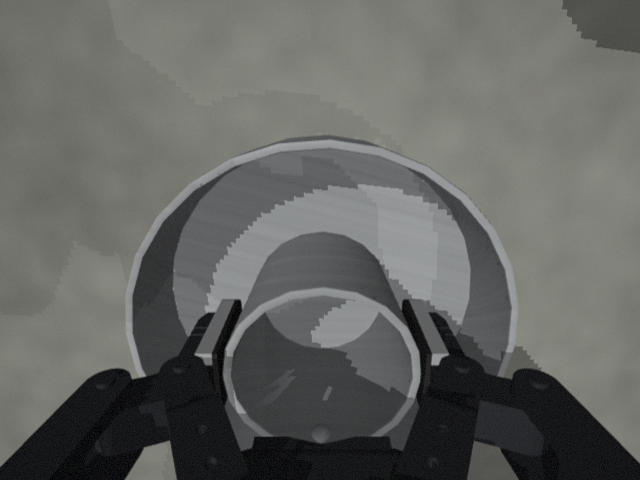

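The gripper closed at 63 mm, and the picture shows the pads on both sides of the small pan's body, centred inside the big rim. I lift it straight up.

Request:
step_arm(moves=[[0,0,-0.01,0,0,0,0.03],[0,0,-0.015,0,0,0,0.03],[0,0,-0.02,0,0,0,0.03],[0,0,-0.025,0,0,0,0.03],[0,0,-0.03,0,0,0,0.03],[0,0,-0.03,0,0,0,0.03],[0,0,-0.02,0,0,0,0.03],[0,0,0,0,0,0,0.03]])

```text
time: 5.4
tool_pos: [0.5489, -0.0386, 0.176]
tool_rot: [0.001, 0.999, -0.033, 0.004]
contact_force: [0.9, -0.5, -1.1]
gripper_width: 0.739
```

```bash
python3 to.py .549 -.287 .17 71.3;  python3 - <<'E'
from meas import *
p,d=grab_frame("scene")
cv2.imwrite("pics/s2.png",p[:,:,::-1])
p,d=grab_frame("wrist");P=cloud("wrist",d)
X=P.reshape(-1,3);X=X[(X[:,2]>.04)&(X[:,2]<.25)&(abs(X[:,0]-.55)<.05)&(abs(X[:,1]+.038)<.028)]
print(np.percentile(X[:,2],[5,25,50,75,95]))
E
```

```text
t 5.4 pos [ 0.5489 -0.0386  0.176 ] yaw -3.78 F [ 0.9 -0.5 -1.1] w 0.7389361206568328
turn-in-tool [ 0.0055 -0.0056 -1.3104] shift now axes [0.0165 0.2479 0.0063] shift after turn [-0.2353  0.0798  0.006 ] dist 0.248
[0.1559265  0.1722317  0.19330878 0.20840365 0.24783713]
```

View pics/s2.png

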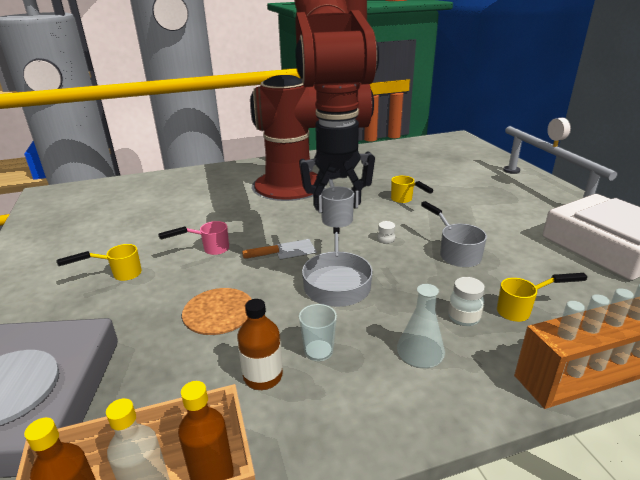

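The scene picture confirms the small pan is held at (338,205), clear above the big pan. I carry it to the mat at (218,310).

Request:
step_arm(moves=[[0.001,0.015,0,0,0,0,0.03],[0.002,0.035,0,0,0,0,0.03],[0.003,0.045,0,0,0,0,0.03],[0.003,0.045,0,0,0,0,0.03],[0.003,0.045,0,0,0,0,0.03],[0.003,0.04,0,0,0,0,0.03],[0.001,0.023,0,0,0,0,0.03],[0,0,0,0,0,-0.1,0.03]])

```text
time: 6.3
tool_pos: [0.5445, -0.2906, 0.1688]
tool_rot: [-0.001, 1.0, 0.016, -0.002]
contact_force: [0.8, 0.2, -0.4]
gripper_width: 0.738
```

Request:
step_arm(moves=[[0,0,0,0,0,-0.14,0.03],[0,0,0,0,0,-0.14,0.03],[0,0,0,0,0,-0.14,0.03],[0,0,0,0,0,-0.14,0.03],[0,0,0,0,0,-0.14,0.03],[0,0,0,0,0,-0.14,0.03],[0,0,0,0,0,-0.14,0.03],[0,0,0,0,0,-0.14,0.03]])

```text
time: 7.1
tool_pos: [0.5449, -0.2872, 0.1687]
tool_rot: [-0.002, 0.837, 0.548, -0.001]
contact_force: [0.5, 0.3, -1.3]
gripper_width: 0.737
```

Request:
step_arm(moves=[[0,0,0,0,0,-0.09,0.03],[0,0,0,0,0,0,0.03],[0,0,0,0,0,0,0.03]])

```text
time: 7.4
tool_pos: [0.5455, -0.287, 0.1697]
tool_rot: [-0.001, 0.813, 0.582, -0.001]
contact_force: [-0.1, 0.2, -0.6]
gripper_width: 0.734
```

```bash
python3 to.py .549 -.287 .026 71.3
```

```text
t 7.4 pos [ 0.5455 -0.287   0.1697] yaw 71.12 F [-0.1  0.2 -0.6] w 0.7340431783202216
turn-in-tool [-0.0026 -0.0006 -0.0031] shift now axes [0.0011 0.0037 0.1437] shift after turn [0.0012 0.0033 0.1437] dist 0.144
```

Request:
step_arm(moves=[[0.001,0.003,0.025,0,0,0,0.03],[0,0,0.035,0,0,0,0.03],[0,0,0.035,0,0,0,0.03],[0,0,0.02,0,0,0,0.03],[0,0,0.012,0,0,0,0.03],[0,0,0.008,0,0,0,0.03],[0,0,0.002,0,0,0,0.03],[0,0,0,0,0,0,0.03]])

```text
time: 8.2
tool_pos: [0.5501, -0.2873, 0.0352]
tool_rot: [0.001, 0.813, 0.582, 0.0]
contact_force: [0.3, -0.6, -1.1]
gripper_width: 0.739
```

Request:
step_arm(moves=[[0,0,0.003,0,0,0,0.03],[0,0,0.0,0,0,0,0.03]])

```text
time: 8.4
tool_pos: [0.55, -0.2872, 0.0321]
tool_rot: [0.001, 0.813, 0.583, 0.0]
contact_force: [0.3, -0.4, -0.5]
gripper_width: 0.736
```

Request:
step_arm(moves=[[0,0,0.003,0,0,0,0.03],[0,0,0.002,0,0,0,0.03],[0,0,0,0,0,0,0.03]])

```text
time: 8.7
tool_pos: [0.5493, -0.2867, 0.0259]
tool_rot: [-0.0, 0.813, 0.583, -0.0]
contact_force: [-0.4, 1.1, -0.5]
gripper_width: 0.738
```

Request:
step_arm(moves=[[0,0,0.002,0,0,0,0.03],[0,0,0,0,0,0,0.03]])

```text
time: 8.9
tool_pos: [0.5498, -0.2869, 0.0249]
tool_rot: [0.0, 0.813, 0.583, 0.0]
contact_force: [-2.4, 1.4, 3.4]
gripper_width: 0.731
```

Contact came at the expected height, so I release and rise.

Request:
step_arm(moves=[[0,0,0.0005,0,0,0,0.066],[0,0,0,0,0,0,0.072],[0,0,0,0,0,0,0.0854],[0,0,0,0,0,0,0.0854],[0,0,-0.015,0,0,0,0.0854],[0,0,-0.03,0,0,0,0.0854],[0,0,-0.045,0,0,0,0.0854],[0,0,-0.05,0,0,0,0.0854]])

```text
time: 9.7
tool_pos: [0.5487, -0.2863, 0.1649]
tool_rot: [-0.001, 0.813, 0.583, -0.0]
contact_force: [1.2, -0.8, 0.2]
gripper_width: 0.998
```

Request:
step_arm(moves=[[0,0,-0.04,0,0,0,0.0854],[0,0,0,0,0,0,0.0854]])

```text
time: 9.9
tool_pos: [0.5532, -0.2893, 0.2144]
tool_rot: [0.008, 0.813, 0.583, 0.003]
contact_force: [0.9, 0.4, 0.3]
gripper_width: 1.002
```

```bash
python3 to.py .427 .2452 .2 12; python3 - <<'E'
from meas import *
p,d=grab_frame("wrist");P=cloud("wrist",d)
cv2.imwrite("pics/w3.png",p[:,:,::-1])
cs=rim(P,.058,.07,.0305,[.55,-.287],.008)
gripxy(P,cs,251,.074,.094,.064,.125,12)
E
```

```text
t 9.9 pos [ 0.5532 -0.2893  0.2144] yaw 71.27 F [0.9 0.4 0.3] w 1.0020616886652767
turn-in-tool [ 0.0163 -0.0041  1.0344] shift now axes [ 0.4657 -0.2913  0.0079] shift after turn [-0.0123 -0.549   0.0144] dist 0.549
1000 free [ 0.5478 -0.2857  0.0303] 0.0018 fixed [ 0.5478 -0.2857] 0.0018 z 0.0595
grip mean [ 0.5169 -0.3726] z 0.0788 axis -109.7 from c -109.5 r 0.0923 1118
```

View pics/w3.png

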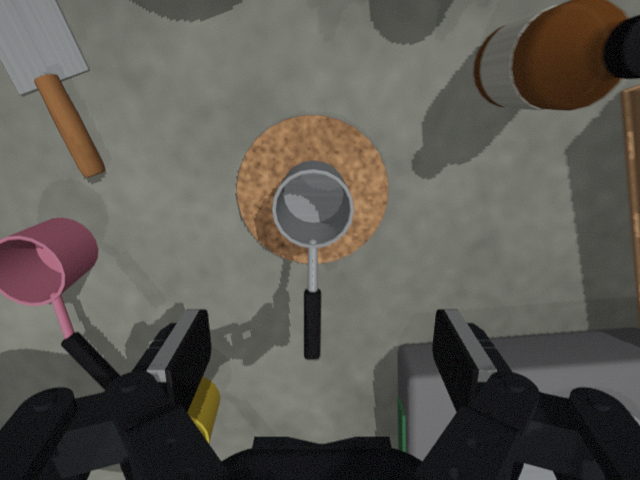

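The small pan stands upright at (313,208), centred on the mat, with its handle at about 250°. Next is the middle pan's grip.

Request:
step_arm(moves=[[0,0,0,0,0,0.13,0.05],[0,0,0,0,0,0.13,0.05],[0,0,0,0,0,0.13,0.05],[0,0,0,0,0,0.13,0.05],[0,0,0,0,0,0.13,0.05],[0,0,0,0,0,0.13,0.05],[0,0,0,0,0,0.13,0.05],[0,-0.02,0,0,0,0.124,0.05]])

```text
time: 10.75
tool_pos: [0.5424, -0.2687, 0.2023]
tool_rot: [-0.001, 0.995, 0.101, -0.001]
contact_force: [-0.3, 0.1, 0.0]
gripper_width: 0.584
```

Request:
step_arm(moves=[[0,-0.04,0,0,0,0,0.05],[0,-0.045,0,0,0,0,0.05],[0,-0.045,0,0,0,0,0.05],[0,-0.045,0,0,0,0,0.05],[0,-0.045,0,0,0,0,0.05],[0,-0.045,0,0,0,0,0.05],[0,-0.045,0,0,0,0,0.05],[0,-0.045,0,0,0,0,0.05]])

```text
time: 11.55
tool_pos: [0.4675, 0.0808, 0.2027]
tool_rot: [-0.0, 0.995, 0.105, -0.001]
contact_force: [0.8, 1.3, -0.2]
gripper_width: 0.588
```

```bash
python3 to.py .427 .2452 .2 12
```

```text
t 11.55 pos [0.4675 0.0808 0.2027] yaw 12.0 F [ 0.8  1.3 -0.2] w 0.5884981690603946
turn-in-tool [-0.0004  0.0018 -0.    ] shift now axes [-0.0055 -0.1692  0.0027] shift after turn [-0.0055 -0.1692  0.0027] dist 0.169
```

Request:
step_arm(moves=[[-0.001,-0.045,0,0,0,0,0.05],[-0.001,-0.045,0,0,0,0,0.05],[-0.001,-0.04,0,0,0,0,0.05],[-0.001,-0.025,0,0,0,0,0.05],[-0.001,-0.012,0,0,0,0,0.05],[0,0,0,0,0,0,0.05],[0,0,0,0,0,0,0.05]])

```text
time: 12.25
tool_pos: [0.4294, 0.2407, 0.2033]
tool_rot: [0.0, 0.995, 0.105, -0.0]
contact_force: [0.2, 0.9, -1.1]
gripper_width: 0.583
```

```bash
python3 to.py .427 .2448 .057 12; python3 - <<'E'
from meas import *
p,d=grab_frame("wrist");P=cloud("wrist",d)
cv2.imwrite("pics/w4.png",p[:,:,::-1])
cs=rim(P,.055,.066,.0465,[.535,.268],.008)
gripxy(P,cs,-168,.07,.09,.08,.143,9)
E
```

```text
t 12.25 pos [0.4294 0.2407 0.2033] yaw 12.0 F [ 0.2  0.9 -1.1] w 0.5830220049591716
turn-in-tool [0.0008 0.001  0.    ] shift now axes [-0.0013 -0.0046  0.1463] shift after turn [-0.0015 -0.0045  0.1463] dist 0.146
2002 free [0.5347 0.268  0.0458] 0.0016 fixed [0.535 0.268] 0.0017 z 0.0593
grip mean [0.4285 0.2461] z 0.0813 axis -168.0 from c -168.4 r 0.1088 1625
```

View pics/w4.png

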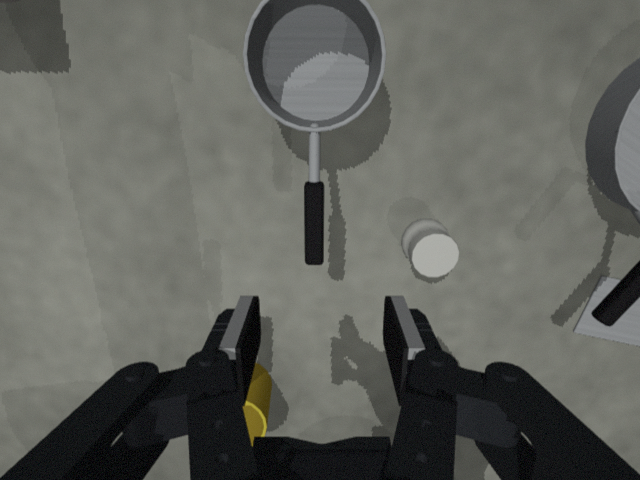

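The middle pan is at (314,60) with its grip at (314,223), directly ahead of the fingers. The white pot at (432,250) is clear. I take the grip 98 mm from the pan's axis.

Request:
step_arm(moves=[[0.006,-0.003,0.02,0,0,0,0.05],[0.005,-0.002,0.035,0,0,0,0.05],[0,0,0.035,0,0,0,0.05],[0,0,0.03,0,0,0,0.05],[0,0,0.017,0,0,0,0.05],[0,0,0.009,0,0,0,0.05],[0,0,0,0,0,0,0.05],[0,0,0,0,0,0,0.05]])

```text
time: 13.1
tool_pos: [0.4401, 0.2485, 0.0589]
tool_rot: [-0.0, 0.995, 0.104, 0.001]
contact_force: [-0.2, 0.0, 0.0]
gripper_width: 0.592
```

```bash
python3 to.py .4391 .2475 .057 12; python3 - <<'E'
from meas import *
p,d=grab_frame("wrist");P=cloud("wrist",d)
cv2.imwrite("pics/w5.png",p[:,:,::-1])
E
```

```text
t 13.1 pos [0.4401 0.2485 0.0589] yaw 11.97 F [-0.2  0.   0. ] w 0.5918993317871838
turn-in-tool [-0.0002 -0.0016 -0.0005] shift now axes [-0.0012  0.0008  0.0019] shift after turn [-0.0012  0.0008  0.0019] dist 0.002
```

View pics/w5.png

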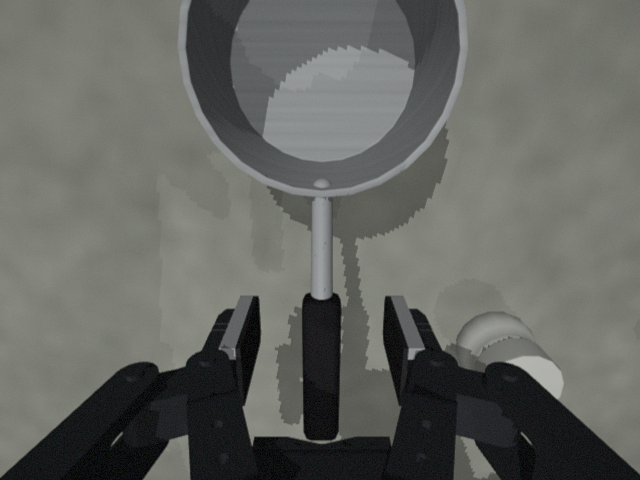

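The grip is centred between the pads at (321,365). I close.

Request:
step_arm(moves=[[0,0.0005,0.002,0,0,0,0.04],[0,0,0,0,0,0,0.03],[0,0,0,0,0,0,0.022],[0,0,0,0,0,0,0.016],[0,0,0,0,0,0,0.01],[0,0,0,0,0,0,0.0],[0,0,0,0,0,0,0.0],[0,0,0,0,0,0,0.0]])

```text
time: 13.95
tool_pos: [0.4393, 0.2483, 0.0561]
tool_rot: [0.0, 0.995, 0.105, 0.0]
contact_force: [-0.8, -0.9, 3.6]
gripper_width: 0.153
```

Request:
step_arm(moves=[[0,0,-0.003,0,0,0,0.0],[0,0,-0.007,0,0,0,0],[0,0,-0.01,0,0,0,0],[0,0,0,0,0,0,0],[0,0,0,0,0,0,0.0]])

```text
time: 14.45
tool_pos: [0.4396, 0.2484, 0.0764]
tool_rot: [-0.0, 0.995, 0.105, 0.001]
contact_force: [0.5, 0.5, -2.1]
gripper_width: 0.152
```

```bash
python3 to.py .4391 .2475 .057 12; python3 - <<'E'
from meas import *
p,d=grab_frame("wrist");P=cloud("wrist",d);np.save("Pw.npy",P)
cv2.imwrite("pics/w6.png",p[:,:,::-1])
X=P.reshape(-1,3);r=np.hypot(X[:,0]-.535,X[:,1]-.268)
X=X[(abs(r-.0465)<.006)&(X[:,2]>.06)&(X[:,2]<.12)];
# plane fit of the rim
A=np.c_[X[:,:2]-[.535,.268],np.ones(len(X))]
print(len(X),np.linalg.lstsq(A,X[:,2],rcond=None)[0],X[:,2].mean())
E
```

```text
t 14.45 pos [0.4396 0.2484 0.0764] yaw 12.02 F [ 0.5  0.5 -2.1] w 0.1519199984911203
turn-in-tool [-0.0002 -0.0011  0.0004] shift now axes [-0.0007  0.0008  0.0194] shift after turn [-0.0006  0.0008  0.0194] dist 0.019
12064 [-0.04367243 -0.00815339  0.0723306 ] 0.07314168095507231
```

View pics/w6.png

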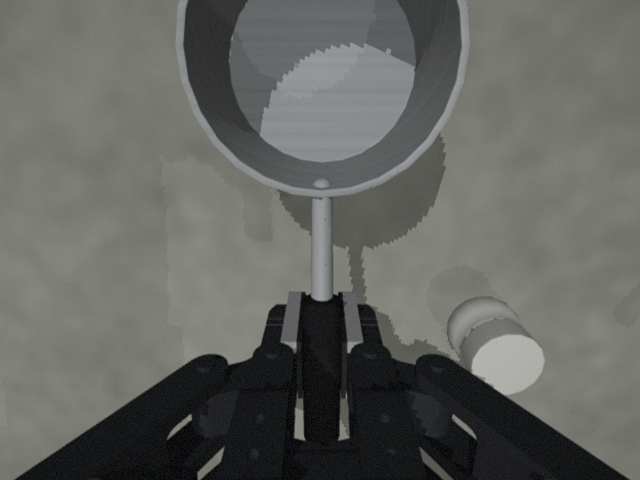

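The view is unchanged after a 2 cm lift (pan at (322,90), no droop visible), and the measured weight is 2 N. I lift on, turn and carry.

Request:
step_arm(moves=[[0,0,-0.015,0,0,0,0],[0,0,-0.025,0,0,0,0],[0,0,-0.03,0,0,0,0],[0,0,-0.03,0,0,0,0],[0,0,-0.015,0,0,-0.04,0],[0,0,0,0,0,-0.07,0],[0,0,0,0,0,-0.07,0],[0,0,0,0,0,-0.068,0]])

```text
time: 15.3
tool_pos: [0.4393, 0.2483, 0.192]
tool_rot: [-0.0, 0.974, 0.228, 0.0]
contact_force: [0.1, -0.6, -2.5]
gripper_width: 0.149
```

```bash
python3 to.py .4597 -.0806 .15 26.2
```

```text
t 15.3 pos [0.4393 0.2483 0.192 ] yaw 26.4 F [ 0.1 -0.6 -2.5] w 0.14916171533583825
turn-in-tool [ 0.0001 -0.001   0.0034] shift now axes [-0.128   0.3036  0.0419] shift after turn [-0.1269  0.3041  0.042 ] dist 0.332
```

Request:
step_arm(moves=[[-0.005,0.012,0,0,0,0,0],[-0.01,0.024,0,0,0,0,0],[-0.014,0.034,0,0,0,0,0],[-0.016,0.038,0,0,0,0,0],[-0.016,0.038,0,0,0,0,0],[-0.016,0.038,0,0,0,0,0],[-0.016,0.038,0,0,0,0,0],[-0.014,0.034,0,0,0,0.003,0]])

```text
time: 16.1
tool_pos: [0.4559, -0.0314, 0.1914]
tool_rot: [0.001, 0.975, 0.224, 0.0]
contact_force: [0.3, 0.3, -1.3]
gripper_width: 0.149
```

Request:
step_arm(moves=[[-0.01,0.024,0,0,0,0,0],[-0.007,0.016,0,0,0,0,0],[-0.003,0.007,0,0,0,0,0],[0,0,0,0,0,0,0],[0,0,0,0,0,0,0]])

```text
time: 16.6
tool_pos: [0.4589, -0.0793, 0.1909]
tool_rot: [-0.0, 0.974, 0.225, 0.0]
contact_force: [-0.3, 0.8, -1.9]
gripper_width: 0.148
```

```bash
python3 to.py .4597 -.0806 .15 26.2; python3 - <<'E'
from meas import *
p,d=grab_frame("wrist");P=cloud("wrist",d);np.save("Pw.npy",P)
cv2.imwrite("pics/w7.png",p[:,:,::-1])
X=P.reshape(-1,3)
tcp=state()["tool_pos"]
c=np.array([.547,-.038]);r=np.hypot(*(X[:,:2]-c).T)
# mid rim z histogram
s=X[(r<.06)&(X[:,2]>.1)&(X[:,2]<.25)]
print(np.percentile(s[:,2],[1,50,90,99]))
top=rim(P,.18,.21,.0465,c,.01)
cb=rim(P,.036,.046,.0715,c,.008)
E
```

```text
t 16.6 pos [ 0.4589 -0.0793  0.1909] yaw 26.04 F [-0.3  0.8 -1.9] w 0.14806208761392964
turn-in-tool [-0.0003 -0.0001 -0.0027] shift now axes [0.0002 0.0015 0.0409] shift after turn [0.0002 0.0015 0.0409] dist 0.041
[0.13621665 0.13877375 0.19281405 0.19502005]
10563 free [ 0.5459 -0.0366  0.045 ] 0.0019 fixed [ 0.5475 -0.0358] 0.0022 z 0.1901
  return _methods._mean(a, axis=axis, dtype=dtype,
  ret = um.true_divide(
Traceback (most recent call last):
  File "meas.py", line 11, in rim
    a,e=circ(X[:,:2]);b,e2=circ(X[:,:2],R)
        ~~~~^^^^^^^^^
  File "h.py", line 17, in circ
    s=least_squares(f,x0,loss='soft_l1',f_scale=.001);return s.x,np.sqrt(np.mean(s.fun**2))
ValueError: Initial guess is outside of provided bounds
```

View pics/w7.png

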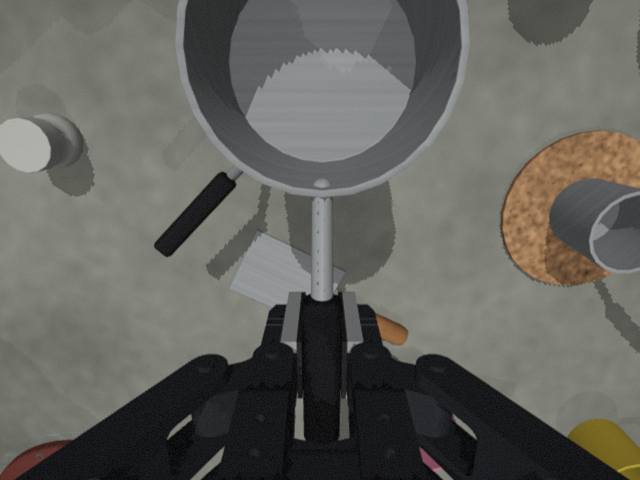

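The middle pan hangs level over the big pan, its floor at z 0.136–0.139. The big handle shows at (195,215), well to the side. I lower it.

Request:
step_arm(moves=[[0,0.0015,0.015,0,0,0,0],[0,0,0.03,0,0,0,0],[0,0,0.03,0,0,0,0],[0,0,0.022,0,0,0,0],[0,0,0.014,0,0,0,0],[0,0,0.008,0,0,0,0],[0,0,0.004,0,0,0,0],[0,0,0,0,0,0,0]])

```text
time: 17.45
tool_pos: [0.4601, -0.081, 0.068]
tool_rot: [0.0, 0.974, 0.226, 0.0]
contact_force: [-0.9, -0.9, -2.1]
gripper_width: 0.15
```

Request:
step_arm(moves=[[0,0,0.003,0,0,0,0],[0,0,0,0,0,0,0]])

```text
time: 17.65
tool_pos: [0.4603, -0.0812, 0.0655]
tool_rot: [0.0, 0.974, 0.225, 0.001]
contact_force: [-0.2, 0.1, -2.2]
gripper_width: 0.154
```

Request:
step_arm(moves=[[0,0,0.003,0,0,0,0],[0,0,0,0,0,0,0]])

```text
time: 17.85
tool_pos: [0.4597, -0.0811, 0.0617]
tool_rot: [0.0, 0.974, 0.225, -0.0]
contact_force: [0.8, -0.6, -2.7]
gripper_width: 0.151
```

Request:
step_arm(moves=[[0,0,0.0015,0,0,0,0],[0,0,0,0,0,0,0]])

```text
time: 18.05
tool_pos: [0.4599, -0.0811, 0.0604]
tool_rot: [0.0, 0.974, 0.225, 0.0]
contact_force: [-0.6, 0.7, -1.0]
gripper_width: 0.15
```

Request:
step_arm(moves=[[0,0,0.0015,0,0,0,0],[0,0,0,0,0,0,0]])

```text
time: 18.25
tool_pos: [0.46, -0.0813, 0.0601]
tool_rot: [0.0, 0.974, 0.226, -0.0]
contact_force: [-4.9, 0.5, 7.0]
gripper_width: 0.149
```

Request:
step_arm(moves=[[0,0,-0.0005,0,0,0,0.014],[0,0,0,0,0,0,0.02],[0,0,0,0,0,0,0.03],[0,0,0,0,0,0,0.04],[0,0,-0.015,0,0,0,0.04],[0,0,-0.03,0,0,0,0.04],[0,0,-0.04,0,0,0,0.04],[0,0,-0.04,0,0,0,0.04]])

```text
time: 19.05
tool_pos: [0.4592, -0.0808, 0.185]
tool_rot: [-0.0, 0.974, 0.225, -0.001]
contact_force: [1.3, -0.1, 1.3]
gripper_width: 0.469
```

Request:
step_arm(moves=[[-0.02,0,-0.02,0,0,0,0.04],[-0.02,0,0,0,0,0,0.04],[0,0,0,0,0,0,0.04],[0,0,0,0,0,0,0.04]])

```text
time: 19.45
tool_pos: [0.4238, -0.0985, 0.2039]
tool_rot: [-0.0, 0.974, 0.225, 0.0]
contact_force: [-0.3, -0.0, 0.1]
gripper_width: 0.469
```

```bash
python3 to.py .519 -.372 .2 71.3; python3 - <<'E'
from meas import *
p,d=grab_frame("wrist");P=cloud("wrist",d);np.save("Pw.npy",P)
cv2.imwrite("pics/w8.png",p[:,:,::-1])
c=np.array([.547,-.038])
cb=rim(P,.036,.044,.0715,c,.006)
cm=rim(P,.058,.068,.0465,c,.008)
gripxy(P,cb,161.3,.075,.095,.09,.16)
gripxy(P,cm,206,.075,.095,.082,.142)
E
```

```text
t 19.45 pos [ 0.4238 -0.0985  0.2039] yaw 26.02 F [-0.3 -0.   0.1] w 0.46878534066033256
turn-in-tool [-1.000e-04 -5.000e-04 -7.903e-01] shift now axes [-0.0344  0.2875  0.0038] shift after turn [-0.2285  0.1779  0.0039] dist 0.29
1642 free [ 0.5469 -0.0379  0.0707] 0.001 fixed [ 0.5478 -0.0374] 0.0011 z 0.0391
1434 free [ 0.5467 -0.0385  0.0456] 0.0019 fixed [ 0.5477 -0.038 ] 0.002 z 0.0629
grip mean [0.4306 0.0011] z 0.0849 axis 161.2 from c 161.8 r 0.1233 2338
grip mean [ 0.4488 -0.0864] z 0.085 axis -153.4 from c -153.9 r 0.1101 1754
```

View pics/w8.png

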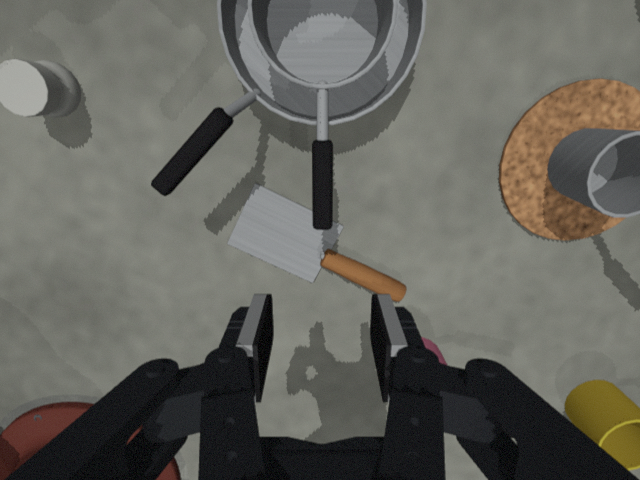

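The middle pan stands concentric in the big one, with grips at 206.5° and 161.2° (45° apart) and heights correct. In the picture its handle is at (322,185) and the big one's at (195,150). Next I fetch the small pan.

Request:
step_arm(moves=[[0,0,0,0,0,-0.13,0.04],[0,0,0,0,0,-0.13,0.04],[0,0,0,0,0,-0.13,0.04],[0,0,0,0,0,-0.13,0.04],[0,0,0,0,0,-0.13,0.04],[0,0,0,0,0,-0.125,0.04],[-0.02,0.016,0,0,0,0,0.04],[-0.03,0.024,0,0,0,0,0.04]])

```text
time: 20.3
tool_pos: [0.4453, -0.1582, 0.2033]
tool_rot: [-0.001, 0.816, 0.578, 0.0]
contact_force: [0.4, 0.6, 0.9]
gripper_width: 0.468
```

Request:
step_arm(moves=[[-0.034,0.028,0,0,0,0,0.04],[-0.034,0.028,0,0,0,0,0.04],[-0.034,0.028,0,0,0,0,0.04],[-0.034,0.028,0,0,0,0,0.04],[-0.025,0.02,0,0,0,0,0.04],[-0.01,0.008,0,0,0,0,0.04],[0,0,0,0,0,0,0.04],[0,0,0,0,0,0,0.04]])

```text
time: 21.1
tool_pos: [0.5195, -0.3658, 0.2034]
tool_rot: [-0.001, 0.817, 0.577, 0.0]
contact_force: [-0.2, 0.4, -0.3]
gripper_width: 0.472
```

```bash
python3 to.py .5192 -.3667 .06 70.4; python3 - <<'E'
from meas import *
p,d=grab_frame("wrist");P=cloud("wrist",d)
cv2.imwrite("pics/w9.png",p[:,:,::-1])
cs=rim(P,.058,.067,.0305,[.549,-.286],.008)
gripxy(P,cs,250.4,.074,.094,.064,.125,12)
E
```

```text
t 21.1 pos [ 0.5195 -0.3658  0.2034] yaw 70.5 F [-0.2  0.4 -0.3] w 0.47165339122102534
turn-in-tool [-0.0017 -0.0013  0.0018] shift now axes [-0.0011  0.0002  0.1434] shift after turn [-0.0009 -0.      0.1434] dist 0.143
1696 free [ 0.5498 -0.2871  0.0299] 0.0016 fixed [ 0.5498 -0.2872] 0.0016 z 0.0634
grip mean [ 0.5189 -0.3743] z 0.0836 axis -108.8 from c -109.5 r 0.0924 1536
```

View pics/w9.png

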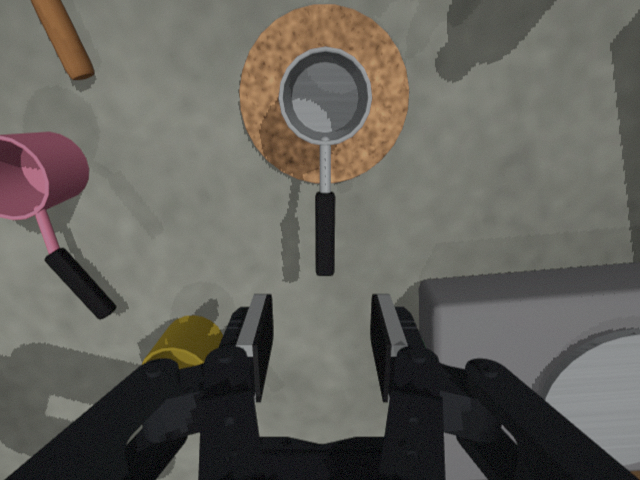

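The small pan is at (325,95) on the mat with its grip at (325,233), 2 mm right of the fingers' middle. I correct and descend.

Request:
step_arm(moves=[[-0.002,0.002,0.02,0,0,0,0.04],[0,0,0.035,0,0,0,0.04],[0,0,0.035,0,0,0,0.04],[0,0,0.03,0,0,0,0.04],[0,0,0.016,0,0,0,0.04],[0,0,0.008,0,0,0,0.04],[0,0,0,0,0,0,0.04],[0,0,0,0,0,0,0.04]])

```text
time: 21.95
tool_pos: [0.5218, -0.3702, 0.0622]
tool_rot: [0.001, 0.817, 0.577, 0.0]
contact_force: [-0.5, -0.3, -0.0]
gripper_width: 0.468
```

```bash
python3 to.py .5211 -.3682 .058 70.7; python3 - <<'E'
from meas import *
p,d=grab_frame("wrist")
cv2.imwrite("pics/w10.png",p[:,:,::-1])
E
```

```text
t 21.95 pos [ 0.5218 -0.3702  0.0622] yaw 70.48 F [-0.5 -0.3 -0. ] w 0.4681196824168604
turn-in-tool [ 0.0027  0.0011 -0.0039] shift now axes [ 0.0017 -0.0013  0.0042] shift after turn [ 0.0017 -0.0013  0.0042] dist 0.005
```

View pics/w10.png

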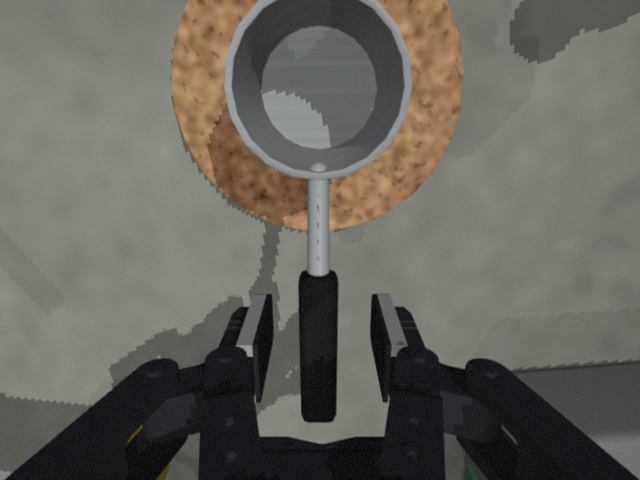

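Request:
step_arm(moves=[[0,-0.001,0.004,0,0,0,0.035],[0,0,0,0,0,0,0.03],[0,0,0,0,0,0,0.022],[0,0,0,0,0,0,0.016],[0,0,0,0,0,0,0.01],[0,0,0,0,0,0,0.0],[0,0,0,0,0,0,0.0],[0,0,0,0,0,0,0.0]])

```text
time: 22.8
tool_pos: [0.5199, -0.3695, 0.0565]
tool_rot: [0.0, 0.817, 0.577, 0.0]
contact_force: [0.5, -0.2, 0.7]
gripper_width: 0.148
```

```bash
python3 to.py .5211 -.3682 .058 71.4
```

```text
t 22.8 pos [ 0.5199 -0.3695  0.0565] yaw 70.46 F [ 0.5 -0.2  0.7] w 0.14787814116966952
turn-in-tool [ 0.0004  0.0002 -0.0164] shift now axes [ 0.0016  0.0007 -0.0015] shift after turn [ 0.0016  0.0007 -0.0015] dist 0.002
```

Request:
step_arm(moves=[[0,0,-0.003,0,0,0,0.0],[0,0,-0.007,0,0,0,0],[0,0,-0.02,0,0,0,0],[0,0,-0.03,0,0,0,0],[0,0,-0.03,0,0,0,0],[0,0,-0.03,0,0,0,0],[0,0,-0.015,0,0,0,0],[0,0,0,0,0,0,0.0]])

```text
time: 23.6
tool_pos: [0.521, -0.3704, 0.1948]
tool_rot: [0.003, 0.817, 0.577, 0.001]
contact_force: [-0.4, -0.1, -1.2]
gripper_width: 0.153
```

```bash
python3 to.py .5198 -.12 .19 71.4; python3 - <<'E'
from meas import *
p,d=grab_frame("wrist");P=cloud("wrist",d)
cv2.imwrite("pics/w11.png",p[:,:,::-1])
X=P.reshape(-1,3);r=np.hypot(*(X[:,:2]-[.55,-.287]).T);s=X[(r<.033)&(X[:,2]>.1)&(X[:,2]<.25)]
print(np.percentile(s[:,2],[1,20,50,90,99]))
rim(P,.185,.21,.0305,[.55,-.287],.008)
E
```

```text
t 23.6 pos [ 0.521  -0.3704  0.1948] yaw 70.46 F [-0.4 -0.1 -1.2] w 0.1532800535040776
turn-in-tool [ 0.0054  0.0023 -0.0163] shift now axes [ 0.2356 -0.0849  0.0038] shift after turn [ 0.2369 -0.0811  0.0048] dist 0.25
[0.14369387 0.14501403 0.16210692 0.19858923 0.1998923 ]
9138 free [ 0.5494 -0.2879  0.0292] 0.0016 fixed [ 0.5494 -0.2878] 0.0019 z 0.1956
```

View pics/w11.png

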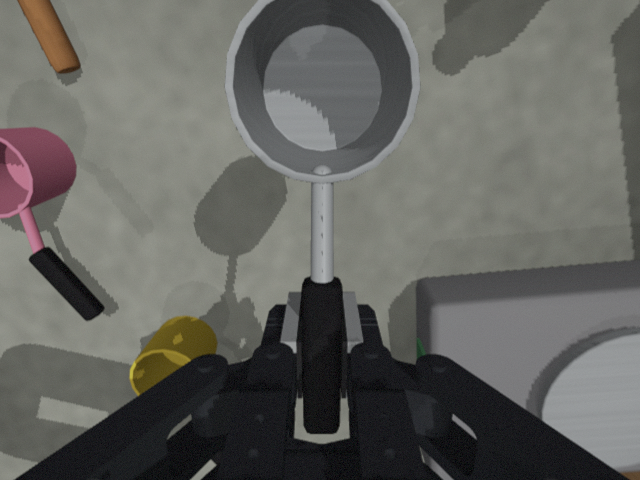

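The small pan is held level and straight, centred at (322,90). I carry it above the nest.

Request:
step_arm(moves=[[0,0,0,0,0,-0.016,0],[0.01,-0.003,0,0,0,0,0],[0.024,-0.008,0,0,0,0,0],[0.034,-0.012,0,0,0,0,0],[0.038,-0.013,0,0,0,0,0],[0.038,-0.013,0,0,0,0,0],[0.038,-0.013,0,0,0,0,0],[0.028,-0.01,0,0,0,0,0]])

```text
time: 24.45
tool_pos: [0.5174, -0.1441, 0.1894]
tool_rot: [-0.002, 0.812, 0.584, -0.001]
contact_force: [-0.6, -0.3, -1.3]
gripper_width: 0.152
```

Request:
step_arm(moves=[[0.018,-0.006,0,0,0,0,0],[0.008,-0.002,0,0,0,0,0],[0,0,0,0,0,0,0],[0,0,0,0,0,0,0]])

```text
time: 24.85
tool_pos: [0.5191, -0.1205, 0.1908]
tool_rot: [-0.0, 0.812, 0.583, -0.0]
contact_force: [-0.0, -0.5, -1.1]
gripper_width: 0.152
```

```bash
python3 to.py .5201 -.1212 .062 71.4; python3 - <<'E'
from meas import *
p,d=grab_frame("wrist");P=cloud("wrist",d)
cv2.imwrite("pics/w12.png",p[:,:,::-1])
rim(P,.185,.21,.0305,[.547,-.038],.008)
E
```

```text
t 24.85 pos [ 0.5191 -0.1205  0.1908] yaw 71.37 F [-0.  -0.5 -1.1] w 0.15215967058882954
turn-in-tool [-0.0008  0.0004 -0.0005] shift now axes [-0.0003  0.0012  0.1288] shift after turn [-0.0004  0.0011  0.1288] dist 0.129
8803 free [ 0.5472 -0.0387  0.0292] 0.0016 fixed [ 0.5473 -0.0385] 0.0019 z 0.1948
```

View pics/w12.png

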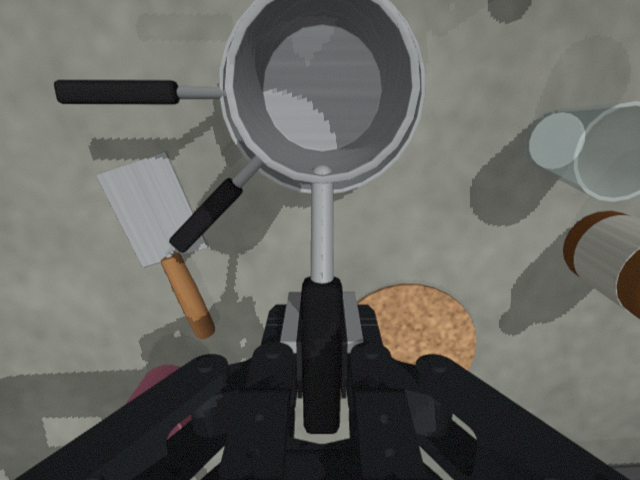

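The fan shows clearly: handles at (115,92), (205,213) and (322,230). The small pan is centred on the nest within about 0.5 mm. I lower it.

Request:
step_arm(moves=[[0,0,0.015,0,0,0,0],[0,0,0.03,0,0,0,0],[0,0,0.03,0,0,0,0],[0,0,0.022,0,0,0,0],[0,0,0.014,0,0,0,0],[0,0,0.01,0,0,0,0],[0,0,0.004,0,0,0,0],[0,0,0,0,0,0,0]])

```text
time: 25.7
tool_pos: [0.5195, -0.1203, 0.0663]
tool_rot: [0.0, 0.812, 0.583, 0.0]
contact_force: [-0.2, -0.4, -1.3]
gripper_width: 0.155
```

Request:
step_arm(moves=[[0,0,0.003,0,0,0,0],[0,0,0,0,0,0,0]])

```text
time: 25.9
tool_pos: [0.5199, -0.1203, 0.064]
tool_rot: [0.001, 0.812, 0.583, 0.0]
contact_force: [-0.4, -0.2, 0.1]
gripper_width: 0.151
```

Request:
step_arm(moves=[[0,0,0.003,0,0,0,0],[0,0,0,0,0,0,0]])

```text
time: 26.1
tool_pos: [0.5194, -0.1201, 0.0603]
tool_rot: [0.0, 0.812, 0.583, 0.0]
contact_force: [-0.9, 0.2, -1.1]
gripper_width: 0.149
```

Request:
step_arm(moves=[[0,0,0.0015,0,0,0,0],[0,0,0,0,0,0,0]])

```text
time: 26.3
tool_pos: [0.5194, -0.1201, 0.0587]
tool_rot: [0.0, 0.812, 0.583, 0.0]
contact_force: [1.4, -0.7, -0.7]
gripper_width: 0.152
```

Request:
step_arm(moves=[[0,0,0.001,0,0,0,0],[0,0,0,0,0,0,0]])

```text
time: 26.5
tool_pos: [0.5196, -0.1204, 0.0584]
tool_rot: [0.0, 0.812, 0.583, -0.0]
contact_force: [-1.8, -1.6, 2.8]
gripper_width: 0.152
```

Contact came at the expected height, so I release gently and retreat.

Request:
step_arm(moves=[[0,0,0,0,0,0,0.014],[0,0,0,0,0,0,0.02],[0,0,0,0,0,0,0.03],[0,0,0,0,0,0,0.04],[0,0,0,0,0,0,0.04],[0,0,-0.015,0,0,0,0.04],[0,0,-0.03,0,0,0,0.04],[0,0,-0.04,0,0,0,0.04]])

```text
time: 27.3
tool_pos: [0.518, -0.1196, 0.1426]
tool_rot: [-0.002, 0.812, 0.583, -0.001]
contact_force: [1.2, 0.5, 0.2]
gripper_width: 0.468
```

Request:
step_arm(moves=[[0,0,-0.04,0,0,0,0.04],[-0.04,0,-0.02,0,0,0,0.04],[-0.045,0,0,0,0,0,0.04],[-0.045,0,0,0,0,0,0.04],[-0.03,0,0,0,0,0,0.04],[0,0,0,0,0,0,0.04],[0,0,0,0,0,0,0.04]])

```text
time: 28.0
tool_pos: [0.4682, -0.2721, 0.2037]
tool_rot: [0.0, 0.813, 0.583, 0.0]
contact_force: [0.6, 0.3, -0.3]
gripper_width: 0.468
```

```bash
python3 - <<'E'
from meas import *
p,d=grab_frame("top");P=cloud("top",d)
cv2.imwrite("pics/t13.png",p[:,:,::-1])
c=np.array([.547,-.038])
cb=rim(P,.036,.044,.0715,c,.008)
cm=rim(P,.058,.068,.0465,c,.006)
cs=rim(P,.058,.07,.0305,c,.006)
gripxy(P,cb,161.3,.075,.095,.09,.16)
gripxy(P,cm,206,.075,.095,.082,.142)
gripxy(P,cs,251,.075,.095,.064,.125,12)
p,d=grab_frame("scene");cv2.imwrite("pics/s13.png",p[:,:,::-1])
print(state()["time"],state()["tool_pos"])
E
```

```text
228 free [ 0.548  -0.0373  0.071 ] 0.001 fixed [ 0.548  -0.0374] 0.0011 z 0.0393
188 free [ 0.5483 -0.0376  0.0462] 0.0015 fixed [ 0.5483 -0.0376] 0.0015 z 0.0629
145 free [ 0.5484 -0.0371  0.0301] 0.0015 fixed [ 0.5484 -0.0371] 0.0015 z 0.0646
grip mean [0.4298 0.0025] z 0.0849 axis 161.1 from c 161.4 r 0.1247 210
grip mean [ 0.4478 -0.0869] z 0.0848 axis -154.2 from c -153.9 r 0.1119 173
grip mean [ 0.5183 -0.1262] z 0.0846 axis -108.9 from c -108.6 r 0.0941 181
28.1 [ 0.46859019 -0.27100589  0.20331789]
```

View pics/t13.png

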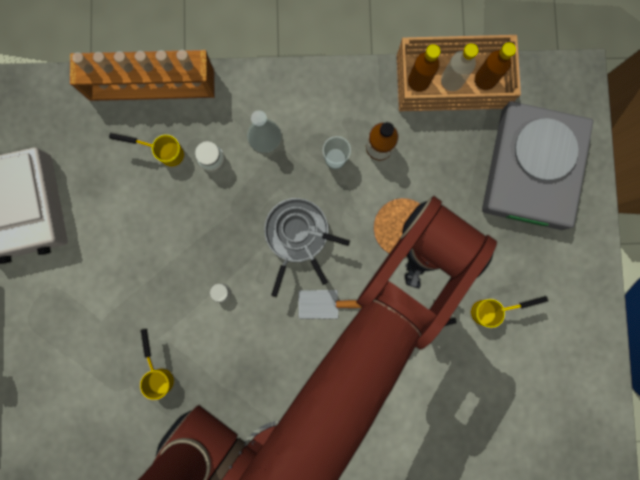

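View pics/s13.png

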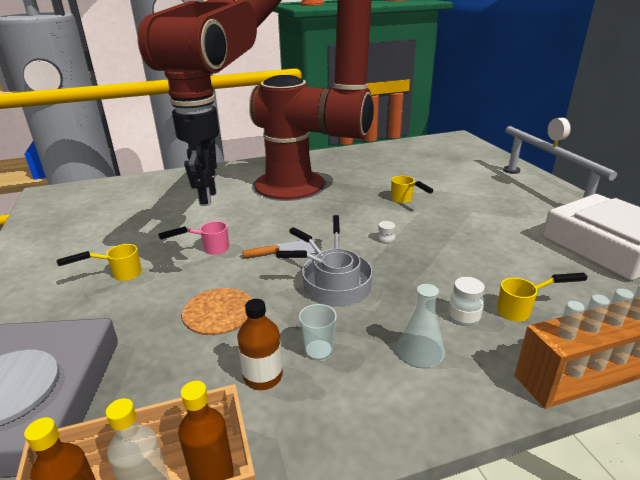

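The top view shows all three pans concentric at (297,230), handles at 161°, 206° and 251°. The bystanders and the big pan are where they started.

```bash
python3 -c "
from plant import *
print(job_done(),state()['time'])"
```

```text
the job is handed in; nothing more can be done
the job is handed in; nothing more can be done
```

The three pans are nested, and I handed the job in at about 28 s, well within the 72 s limit. I did it in the order asked. The small pan went onto the cork mat, gripped by its body. The middle pan went onto the big pan's floor by its handle, and then the small pan went onto the middle pan's floor by its handle.

**Fan:** in the last top view the big, middle and small handles point at about 161°, 206° and 251°. That is 45° between each, all turned the same way.

**Nesting:** the pan centres agree within about 1 mm, and the three grips are level (tops at about 85 mm).

**Gentleness:** each pan was lowered in steps of 1 to 3 mm until it touched, and contact forces were 7 N or less.

**Big pan and bystanders:** the big pan moved less than 1 mm. The other things look unmoved in the before and after pictures. I judged them by eye, not by measuring again, and the arm partly hid the mat and the pink pan in the last top view.

**Disagreements:** the top and wrist cameras differed by about 1 mm, within the stated calibration. The detector never found the mat, so I located it by its colour. One fit on the held middle pan picked up no points on the big pan's rim, so I re-measured after placing it.

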